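# Turn the gauge pin over in the V-rest and set it in the length gauge

### The job

Take the steel pin out of its wooden stand by its upper, black end, lay it down in the blue V-rest with its foot end at the stop plate (tipping it over its foot is the easy way), and let go. Then take it by its middle, lift it clear, and lay it in the two V's of the green length gauge, slid endwise until its foot is fully home against the brass anvil. Leave the gear wheel and the tape measure where they are.

Things in the scene. Friction and masses are not known exactly. Their poses are not given: they have to be found in the camera images.
- pin_mid (a point): middle of the loose steel pin, on its axis, 100 mm from either end; its z axis runs along the pin from its bright foot end to its black end. The pin is a plain round bar, diameter 20 mm, 200 mm long, about 0.3 kg, with a black end band 14 mm long. At the start it stands upright in the stand, black end up
- pin_foot (a point): centre of the flat foot face of the pin (the bright end), on its axis; same axes as pin_mid. At the start it is 10 mm above the bench
- stand: fixed wooden block 100 x 100 x 60 mm; origin at the centre of its underside. The pin stands in its central hole, which is 50 mm deep, with about 2 mm of play
- v_rest: fixed blue V-rest; origin on the bench under the line of its V's, z up, x along the line towards the stop plate. Two 90-degree V's, 50 mm wide, open upward: from x = +85 to +30 mm and from x = -37 to -55 mm; between them a gap for fingers over a 12 mm thick base plate that ends at x = -65 mm. Lowest line of the V's 32 mm above the bench, their top 48 mm
- rest_stop (a point): middle of the face of the V-rest's stop plate (x = +85 mm of v_rest, face looks to its -x, plate 70 mm high), at the height of the axis of a pin lying in the V's: 46 mm above the bench. A pin lying there sticks out freely beyond the second V at its black end
- length_gauge: fixed green length gauge; origin on the bench under the line of its V's, z up, x along the line towards the brass anvil. V's as on the V-rest (same width and heights), from x = +65 to +30 mm and from x = -37 to -55 mm, with the same gap and base plate; behind the anvil a post with a white dial, 134 mm high
- gauge_anvil (a point): centre of the anvil's flat brass face (diameter 18 mm, at x = +85 mm of length_gauge, looking to its -x), 46 mm above the bench, in line with the axis of a pin lying in the V's. With the pin home, its foot touches here and its black end face is at x = -115 mm of length_gauge
- gear: gear wheel 72 mm in diameter, 22 mm thick, lying flat, bystander at the left; origin under its centre
- tape: yellow tape measure 37 x 78 x 62 mm, bystander at the right; origin under its centre
Not all that is in view belongs to the job. Of the things that look like the length_gauge, the larger one is meant.

How it is judged:
By the outcome, as a careful person would: the job done as asked, in the order asked, and still so for the second after the job is handed in, with the robot touching nothing.
It also fails if it takes over 72 s, if anything falls off the work surface, if the arm or the gripper's body presses on something with over 40 N, if the wrist force passes 120 N, or if a joint passes its speed limit or range.

### The arm

A 6-joint arm with a two-finger parallel gripper is mounted at the origin on a cart in front of the work surface, level with it; the furniture and walls round the work are solid. World frame = base frame: x ahead of the robot, y to its left, z up, the work surface at z = 0. Lengths are in m, angles in rad, forces in N, time in s.
With the tool pointing down it reaches from about 0.25 to 0.725 m from the base axis. Payload 9.7 kg.
Tool frame: the origin (TCP) lies on the mounting face of the last link; the fingertips stand 173 mm ahead of it and the grasp point (between the pads) lies r.hold_point_z ahead of it (r.hold_point_z is the distance from the TCP to the grasp point, in m); z points along the fingers, y is the line along which they close (so a half turn about z gives the same grasp; the last joint's range is limited). The gripper opens to 85 mm and grips with 20 to 120 N. Pads are 22 mm wide; open, the fingers measure 114 mm over their backs; the gripper's body (76 mm by 85 mm) begins 54 mm behind the grasp point. The pads swing forward as they close: fully open they stand 13 mm farther back than shut.
Start: joints at [1.124, 0.087, 0.176, 1.66, 0, 1.571], TCP at [0.238, 0.496, 0.405] pointing down, gripper open.
Joint ranges: [-3.13, 3.13], [-0.85, 1.81], [-1.15, 1.24], [-2.2, 2.28], [-1.44, 1.52], [-3.14, 3.14]. Speed limits (rad/s): [2.22, 2.22, 2.57, 3.14, 3.14, 3.14].

### API

Orientations are given as a 3x3 rotation matrix whose columns are the frame's x, y, z axes.
In Python, from bench import r, snapshot, calibration gives the robot as it stands. Calls block until the motion is done:
- r.move_to(position, orientation): joint-space move of the TCP to a pose.
- r.line_to(position, rotation=None, rate=0.15): straight line of the TCP; rotation=None keeps the orientation; rate is the mean speed in m/s.
- r.set_joints(angles): joint-space move.
- r.grip(opening): finger opening in m; the grip force is fixed at half the most; returns when the fingers have stopped.
- r.sleep(seconds).
- r.inverse_kinematics(position, orientation): joint angles nearest the present ones, or None.
- r.read_state(): the state.
- snapshot(name): name is "scene" or "top" or "wrist"; returns the picture (480x640x3 uint8, red, green, blue); there is no depth.
- calibration(name): a dict with "fx", "fy", "cx", "cy" (pixels), "rvec" (rotation vector, rad) and "tvec" (3), from world to camera coordinates, as OpenCV has them; the wrist camera has in their place "T_tool_cam" (4x4, takes a point from camera to tool coordinates, whose origin is the TCP and whose axes are the flange's). Camera axes: x right, y down, z forward; pixel columns grow to the right and rows downward; lengths in m; the calibration is good to about 2 mm. A picture is of the moment at which its call begins: read the wrist's pose just before it. calibration takes no time and is no camera call.
A pose or a line that the arm cannot do raises r.MotionError and nothing moves.
- r.job_done(): hands the job in; it is judged then, once.
The state is a dict: "time_s": time; "q": joint angles; "joint_vel": joint speeds; "joint_efforts": joint torques, N m; "position": TCP position; "orientation": TCP orientation; "force": force on the tool from outside, world axes, zero at the start; "torque": the same for the moment, N m; "gripper_width": finger opening in m; "gripper_force": force on a finger pad.
Only numpy, scipy, OpenCV 4.12 (cv2) and the standard library are available. Lean on these libraries where they do the work, as an engineer would, in place of code of your own. Each camera call takes 0.05 s, during which the arm holds its last target. There are 200 camera calls.

## Working session

There is one attempt and no reset: what is moved stays moved. The work goes in short steps, each a Python script; the robot and the scene stay as the last script left them, time stands still between calls to the robot, and variables do not carry over. Pictures are saved under pics/ and viewed, at most 10 in all, crops included, and the job is handed in when it is done.

```bash
ls; mkdir -p pics; python3 - <<'E'
from bench import r,snapshot,calibration
import cv2
for n in("scene","top"):
    cv2.imwrite(f"pics/{n}0.png",snapshot(n)[:,:,::-1]); print(calibration(n))
print(calibration("wrist"),r.hold_point_z); print(r.read_state())
E
```

```text
pics
{'fx': 460.8456130248949, 'fy': 460.8456130248949, 'cx': 320.68686293891034, 'cy': 228.12687169012423, 'rvec': array([ 2.00964931, -0.56816727,  0.30830161]), 'tvec': array([-0.53602603,  0.23560729,  0.94329944])}
{'fx': 549.2891018553709, 'fy': 549.2891018553709, 'cx': 311.3020407476367, 'cy': 227.6201392413007, 'rvec': array([ 2.20487663, -2.14368188,  0.14573311]), 'tvec': array([-0.02299528,  0.62781487,  1.43820975])}
{'fx': 347.48980370201446, 'fy': 347.48980370201446, 'cx': 324.5696529797509, 'cy': 237.84546042496783, 'T_tool_cam': array([[-4.71081125e-04, -9.45832855e-01, -3.24653645e-01,
         8.40213849e-02],
       [ 9.99999806e-01, -3.13152175e-04, -5.38701539e-04,
         1.11005898e-03],
       [ 4.07855619e-04, -3.24653835e-01,  9.45832819e-01,
         3.09364583e-02],
       [ 0.00000000e+00,  0.00000000e+00,  0.00000000e+00,
         1.00000000e+00]])} 0.1547
{'time_s': 0.1, 'q': array([1.12403331e+00, 8.73664325e-02, 1.75223443e-01, 1.65979640e+00,
       8.40823032e-06, 1.57079638e+00]), 'joint_vel': array([-0.00113368, -0.00073923,  0.0020899 , -0.00183683,  0.00038994,
       -0.00016825]), 'joint_efforts': array([ 9.43551495e-04, -5.21560013e+01,  4.65654588e+01,  1.59541302e-02,
        7.68011319e-05,  7.28341377e-06]), 'position': array([0.23762365, 0.49601352, 0.40408026]), 'orientation': array([[-9.01850332e-01,  4.32048293e-01, -5.01440207e-04],
       [ 4.32048584e-01,  9.01849747e-01, -1.02723600e-03],
       [ 8.40816333e-06, -1.14305966e-03, -9.99999347e-01]]), 'force': array([-0.14736323, -0.52714531,  0.49518019]), 'torque': array([-0.00876631,  0.01807612, -0.01448707]), 'gripper_force': 0.0, 'gripper_width': 0.08543676070930914}
```

View pics/scene0.png

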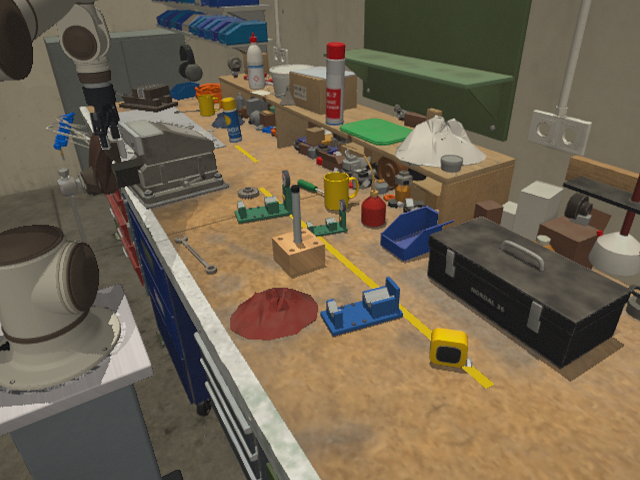

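View pics/top0.png

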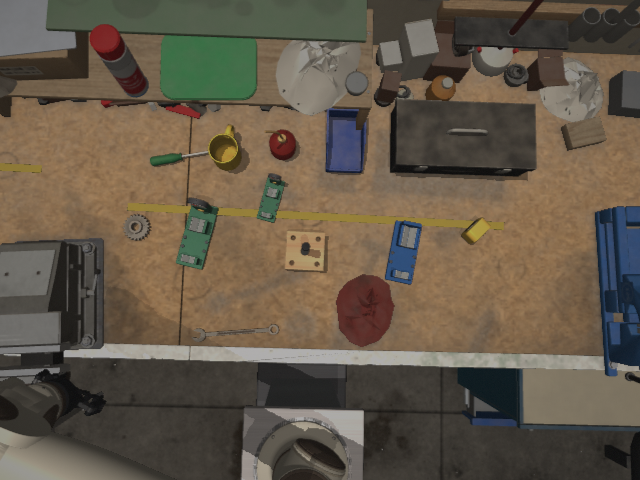

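Top view: the stand with the pin is at (305,250), the blue rest at (404,252) with its stop at the upper end, and the large green gauge at (197,236) with its post at the upper end. In the scene view the pin's top is at (296,192) and its base enters the stand near (298,245).

```bash
cat > h.py <<'E'
import numpy as np,cv2
from bench import r,snapshot,calibration
HZ=r.hold_point_z
def cam(name,st=None):
    c=calibration(name);K=np.array([[c["fx"],0,c["cx"]],[0,c["fy"],c["cy"]],[0,0,1]])
    if name=="wrist":
        T=np.eye(4);T[:3,:3]=st["orientation"];T[:3,3]=st["position"];T=T@c["T_tool_cam"];return K,T[:3,:3],T[:3,3]
    R=cv2.Rodrigues(c["rvec"])[0];return K,R.T,-R.T@c["tvec"]
def ray(C,uv):
    K,R,o=C;d=R@np.linalg.inv(K)@[uv[0],uv[1],1];return o,d/np.linalg.norm(d)
def plane(C,uv,z):
    o,d=ray(C,uv);return o+d*(z-o[2])/d[2]
def tri(C1,p1,C2,p2):
    (o1,d1),(o2,d2)=ray(C1,p1),ray(C2,p2)
    s=np.linalg.lstsq(np.c_[d1,-d2],o2-o1,rcond=None)[0];a,b=o1+s[0]*d1,o2+s[1]*d2
    return (a+b)/2,np.linalg.norm(a-b)
def down(a):  # tool down, tool x axis at angle a in the world xy plane
    z=np.array([0,0,-1.]);x=np.array([np.cos(a),np.sin(a),0]);return np.c_[x,np.cross(z,x),z]
def mask(img,lo,hi): return cv2.inRange(cv2.cvtColor(img,cv2.COLOR_RGB2HSV),lo,hi)
def shot(name,fn):
    st=r.read_state();im=snapshot(name);cv2.imwrite(f"pics/{fn}.png",im[:,:,::-1]);np.savez(f"pics/{fn}.npz",position=st["position"],orientation=st["orientation"]);return im,st
E
python3 - <<'E'
from h import *
T,S=cam("top"),cam("scene")
print("pin top",tri(T,(305,248),S,(296,192)))
for n,p,z in [("stand",(306,251),.06),("rest stop end",(409,222),.03),("rest near",(400,280),.012),("gauge near",(192,267),.012),("gauge far",(206,212),.012),("gear",(137,227),.022),("tape",(476,231),.06),("small",(265,218),.012)]:
    print(n,plane(T,p,z).round(3))
# reach test for tilted tool
for th in (-45,-30,0,30,45):
  for P in ([.42,0,.2],[.35,-.2,.1]):
    a=0;Rr=down(a)
    t=np.radians(th);Ry=cv2.Rodrigues(np.array([0,-t,0]))[0]
    for flip in (0,np.pi):
        R=Ry@down(flip);q=r.inverse_kinematics(np.array(P)-HZ*R[:,2],R);print(th,P,flip,None if q is None else q.round(2), R[:,2].round(2))
E
```

```text
pin top (array([0.56353005, 0.01058764, 0.19371896]), np.float64(0.005221394074036026))
stand [0.563 0.007 0.06 ]
rest stop end [ 0.652 -0.269  0.03 ]
rest near [ 0.495 -0.25   0.012]
gauge near [0.515 0.312 0.012]
gauge far [0.665 0.282 0.012]
gear [0.618 0.463 0.022]
tape [ 0.629 -0.442  0.06 ]
small [0.653 0.121 0.012]
-45 [0.42, 0, 0.2] 0 [ 0.    0.47  0.32  2.2   0.   -3.14] [-0.71  0.   -0.71]
-45 [0.42, 0, 0.2] 3.141592653589793 [0.   0.47 0.32 2.2  0.   0.  ] [-0.71  0.   -0.71]
-45 [0.35, -0.2, 0.1] 0 [-0.36  0.43  0.07  1.96 -0.25  2.88] [-0.71  0.   -0.71]
-45 [0.35, -0.2, 0.1] 3.141592653589793 [-0.36  0.43  0.07  1.96 -0.25 -0.26] [-0.71  0.   -0.71]
-30 [0.42, 0, 0.2] 0 [ 0.    0.25  0.16  2.    0.   -3.14] [-0.5   0.   -0.87]
-30 [0.42, 0, 0.2] 3.141592653589793 [0.   0.25 0.16 2.   0.   0.  ] [-0.5   0.   -0.87]
-30 [0.35, -0.2, 0.1] 0 [-0.39  0.2  -0.09  1.77 -0.19  2.8 ] [-0.5   0.   -0.87]
-30 [0.35, -0.2, 0.1] 3.141592653589793 [-0.39  0.2  -0.09  1.77 -0.19 -0.34] [-0.5   0.   -0.87]
0 [0.42, 0, 0.2] 0 [ 0.   -0.24 -0.22  1.58  0.   -3.14] [ 0.  0. -1.]
0 [0.42, 0, 0.2] 3.141592653589793 [ 0.   -0.24 -0.22  1.58  0.    0.  ] [ 0.  0. -1.]
0 [0.35, -0.2, 0.1] 0 [-0.52 -0.28 -0.45  1.4   0.    2.62] [ 0.  0. -1.]
0 [0.35, -0.2, 0.1] 3.141592653589793 [-0.52 -0.28 -0.45  1.4   0.   -0.52] [ 0.  0. -1.]
30 [0.42, 0, 0.2] 0 [ 0.   -0.78 -0.66  1.17  0.   -3.14] [ 0.5   0.   -0.87]
30 [0.42, 0, 0.2] 3.141592653589793 [ 0.   -0.78 -0.66  1.17  0.    0.  ] [ 0.5   0.   -0.87]
30 [0.35, -0.2, 0.1] 0 [-0.74 -0.73 -0.82  1.08  0.35  2.47] [ 0.5   0.   -0.87]
30 [0.35, -0.2, 0.1] 3.141592653589793 [-0.74 -0.73 -0.82  1.08  0.35 -0.67] [ 0.5   0.   -0.87]
45 [0.42, 0, 0.2] 0 None [ 0.71  0.   -0.71]
45 [0.42, 0, 0.2] 3.141592653589793 None [ 0.71  0.   -0.71]
45 [0.35, -0.2, 0.1] 0 None [ 0.71  0.   -0.71]
45 [0.35, -0.2, 0.1] 3.141592653589793 None [ 0.71  0.   -0.71]
```

```bash
python3 - <<'E'
from h import *
R=down(np.pi)
ims=[]
for fn,p in [("gA",(.55,.34,.36)),("gB",(.55,.24,.36)),("pA",(.50,.06,.48)),("pB",(.50,-.06,.48)),("rA",(.53,-.22,.36)),("rB",(.53,-.31,.36))]:
    r.move_to(np.array(p),R);r.sleep(.15);im,st=shot("wrist",fn);C=cam("wrist",st)
    P=np.array([.59,.295,.03] if fn[0]=='g' else [.575,-.26,.03] if fn[0]=='r' else [.563,.008,.2])
    K,Rc,o=C;v=K@(Rc.T@(P-o));u=(v[:2]/v[2]).astype(int);x0=int(np.clip(u[0]-200,0,240));y0=int(np.clip(u[1]-150,0,180))
    print(fn,u,x0,y0);
    if fn[0]!='p': ims.append(im[y0:y0+300,x0:x0+400])
m=np.vstack([np.hstack(ims[:2]),np.hstack(ims[2:])])
cv2.imwrite("pics/m1.png",m[:,:,::-1]);print(r.read_state()["time_s"])
E
```

```text
gA [274 259] 74 109
gB [381 259] 181 109
pA [257 309] 57 159
pB [405 308] 205 158
rA [279 262] 79 112
rB [376 263] 176 113
5.825
```

View pics/m1.png

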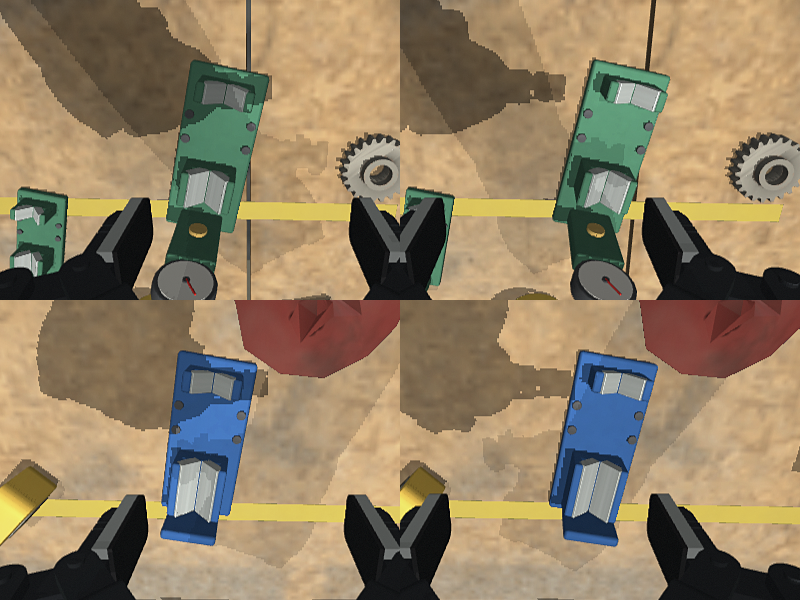

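View pics/pA.png

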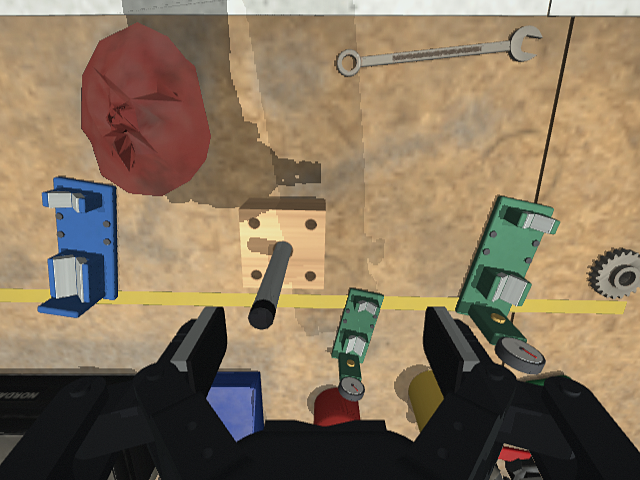

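Montage m1: in each crop the gauge or rest stands near-vertical with its anvil or stop end at the bottom. The V valleys show as light/dark edges, and the brass anvil is near (199,230) in crop A. In pA the pin's black top is at about (262,315). I'll zoom in to pick the pixels.

```bash
python3 - <<'E'
import cv2,numpy as np
for out,l in (("zg",[("gA",235,165),("gB",325+0,165)]),("zr",[("rA",228,158),("rB",320,158)])):
    t=[]
    for n,x,y in l:
        z=cv2.resize(cv2.imread(f"pics/{n}.png")[y:y+200,x:x+130],None,fx=3,fy=3,interpolation=cv2.INTER_CUBIC)
        for k in range(0,130,10): cv2.line(z,(k*3,0),(k*3,12 if (x+k)%50 else 30),(0,0,255),1)
        for k in range(0,200,10): cv2.line(z,(0,k*3),(12 if (y+k)%50 else 30,k*3),(0,0,255),1)
        for k in range(130):
            if (x+k)%50==0: cv2.putText(z,str(x+k),(k*3,42),0,.4,(0,0,255))
        for k in range(200):
            if (y+k)%50==0: cv2.putText(z,str(y+k),(32,k*3+4),0,.4,(0,0,255))
        t.append(z)
    cv2.imwrite(f"pics/{out}.png",np.hstack(t))
E
```

```text
(no output)
```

View pics/zg.png

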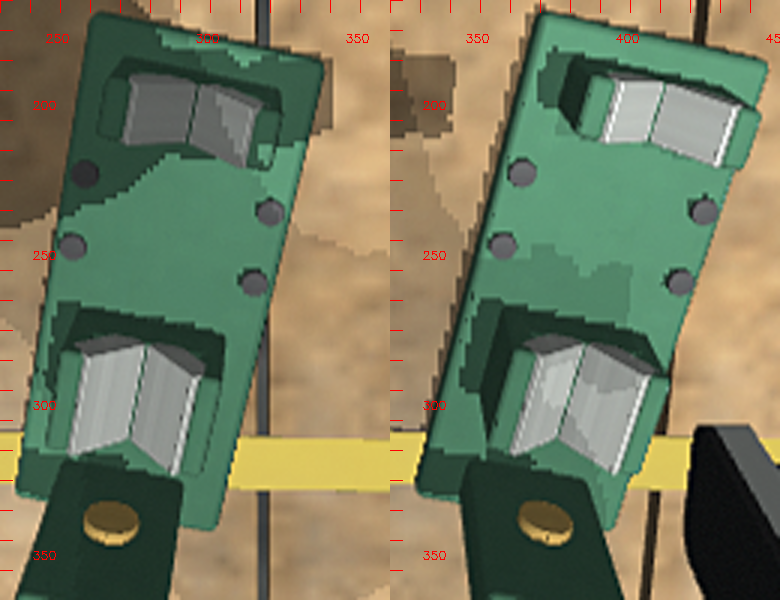

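View pics/zr.png

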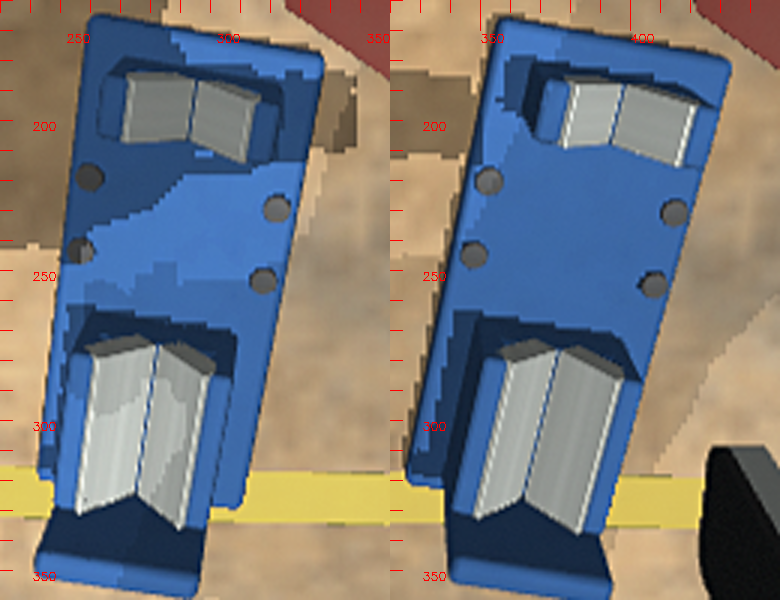

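Zoom: the V-valley line ends and brass face are readable, e.g. gA valley (300,193)→(278,311) with the anvil at (272,339), and rA valley (292,185)→(273,322) at the stop. I'll triangulate these and the pin top.

```bash
python3 - <<'E'
from h import *
C={n:cam("wrist",np.load(f"pics/{n}.npz")) for n in("gA","gB","rA","rB","pA","pB")}
G=[((300,192.7),(413.3,192.7),-55),((298.3,212.3),(411.7,212.7),-37),((283.7,280),(390.3,280),30),((278.3,311),(380.7,311),65),((272,338.5),(376.7,338.7),85)]
V=[((292,184.7),(398.3,186),-55),((291.3,205.7),(393.7,206.7),-37),((280,273.3),(376.7,274.3),30),((273.3,322.3),(364.3,323.7),85)]
def fit(P,x):
    # points with known stations: axis direction and origin
    P=P[:,:2];x=np.array(x)/1e3
    d=P-P.mean(0);u=np.linalg.svd(d)[2][0];u*=np.sign(u@(P[-1]-P[0]));s=d@u
    o=P.mean(0)-u*x.mean();print("stn resid mm",((P-o)@u*1e3-x*1e3).round(1),"perp",((P-o)@[-u[1],u[0]]*1e3).round(1));return o,np.arctan2(u[1],u[0])
out={}
for nm,L in (("g",G),("r",V)):
    P=[]
    for a,b,x in L:
        p,e=tri(C[nm+"A"],a,C[nm+"B"],b);P.append(p)
        q=.5*(plane(C[nm+"A"],a,.046 if nm=="g" and x==85 else .032)+plane(C[nm+"B"],b,.046 if nm=="g" and x==85 else .032));print(nm,x,p.round(4),round(e,4),q.round(4));P[-1]=q
    o,a=fit(np.array(P),[l[2] for l in L]);print(nm,o.round(4),np.degrees(a).round(2));out[nm]=[*o,a]
# pin top: dark blobs
for n in("pA","pB"):
    im=cv2.imread(f"pics/{n}.png")[:,:,::-1];m=(im.max(2)<45).astype(np.uint8)
    k,lab,s,c=cv2.connectedComponentsWithStats(m)
    print(n,[(s[i].tolist(),c[i].round(1).tolist()) for i in range(1,k) if 250<s[i][4]<2500 and 180<c[i][1]<350])
import json;json.dump(out,open("poses.json","w"))
K,Rc,o=C["pB"];v=K@(Rc.T@(np.array([.563,.008,.21])-o));print(v/v[2])
E
```

```text
g -55 [0.528  0.3202 0.0256] 0.0004 [0.5267 0.3196 0.032 ]
g -37 [0.5445 0.3188 0.0316] 0.0007 [0.5444 0.3187 0.032 ]
g 30 [0.6095 0.3036 0.0332] 0.0003 [0.6101 0.3036 0.032 ]
g 65 [0.6441 0.2968 0.0309] 0.0002 [0.6435 0.2967 0.032 ]
g 85 [0.6652 0.2917 0.0461] 0.0003 [0.6652 0.2917 0.046 ]
stn resid mm [ 0.1 -0.4 -0.  -1.   1.3] perp [-1.3  1.4  0.1  0.1 -0.3]
g [0.5808 0.3097] -11.78
r -55 [ 0.5007 -0.2457  0.0369] 0.0 [ 0.5016 -0.2454  0.032 ]
r -37 [ 0.5201 -0.2474  0.0317] 0.0003 [ 0.5201 -0.2474  0.032 ]
r 30 [ 0.5841 -0.2596  0.0347] 0.0005 [ 0.5853 -0.2596  0.032 ]
r 85 [ 0.6388 -0.2688  0.0321] 0.0002 [ 0.6388 -0.2688  0.032 ]
stn resid mm [ 0.1  0.6 -0.  -0.7] perp [-0.5  0.7 -0.1 -0. ]
r [ 0.5558 -0.2543] -9.88
pA [([456, 196, 45, 116, 280], [477.6, 251.8]), ([476, 267, 19, 32, 293], [485.1, 282.3]), ([248, 299, 28, 30, 618], [261.8, 313.9]), ([468, 305, 26, 38, 292], [480.5, 323.8])]
pB [([537, 196, 57, 114, 460], [564.7, 251.1]), ([595, 207, 26, 18, 284], [607.5, 214.9]), ([562, 266, 27, 32, 459], [574.5, 281.1])]
[408.35723199 315.36844402   1.        ]
```

```bash
python3 - <<'E'
from h import *
C={n:cam("wrist",np.load(f"pics/{n}.npz")) for n in("pA","pB")}
im=cv2.imread("pics/pB.png")[250:350,340:460];g=im.max(2)
for t in(30,40,50,60):
    k,lab,s,c=cv2.connectedComponentsWithStats((g<t).astype(np.uint8));i=1+s[1:,4].argmax();print(t,(s[i]+[340,250,0,0,0]).tolist(),(c[i]+[340,250]).round(1))
print(plane(C["pA"],(261.8,315.5),.21))
for u in ((400,315),(405,315),(410,315)): print(tri(C["pA"],(261.8,315.5),C["pB"],u))
# tilted poses feasibility
import json;P=json.load(open("poses.json"));ox,oy,a=P["r"]
f=np.array([np.cos(a),np.sin(a),0]);lat=np.array([-f[1],f[0],0])
def Rt(th): return cv2.Rodrigues(-lat*th)[0]@down(a+np.pi)  # th>0: fingers lean towards the stop
pin=np.array([.563,.008,.19]);foot0=np.array([ox,oy,0])+f*.082+[0,0,.046]
for d in (0,10,20,30,40,45):
    R0,R1=Rt(np.radians(d-90)),Rt(np.radians(d))
    gp=foot0-f*.182
    q0=r.inverse_kinematics(pin-HZ*R0[:,2],R0);q1=r.inverse_kinematics(gp-HZ*R1[:,2],R1)
    print(d,None if q0 is None else q0.round(2),None if q1 is None else q1.round(2))
E
```

```text
30 [423, 306, 34, 44, 904] [435.5 332.7]
40 [397, 299, 60, 51, 1418] [426.1 325.9]
50 [397, 287, 60, 63, 1611] [425.3 324.4]
60 [397, 287, 61, 63, 1640] [425.3 324.1]
[0.56214257 0.01298949 0.21      ]
(array([0.57797014, 0.00771457, 0.1845268 ]), np.float64(0.00046461999335942254))
(array([0.57233256, 0.00961618, 0.19375202]), np.float64(0.0004575562456759926))
(array([0.56707521, 0.01138953, 0.20235504]), np.float64(0.00045096891906517894))
0 None [-0.48  0.02 -0.29  1.26  0.   -0.31]
10 None [-0.51 -0.14 -0.45  1.09  0.06 -0.33]
20 None [-0.54 -0.29 -0.61  0.92  0.12 -0.35]
30 None [-0.58 -0.44 -0.77  0.75  0.2  -0.36]
40 None [-0.62 -0.58 -0.93  0.57  0.28 -0.36]
45 None [-0.65 -0.64 -1.01  0.47  0.33 -0.35]
```

```bash
cat >> h.py <<'E'
import json
def frame(n):
    ox,oy,a=json.load(open("poses.json"))[n];f=np.array([np.cos(a),np.sin(a),0]);return np.array([ox,oy,0]),f,np.array([-f[1],f[0],0]),a
def tilt(a,deg): # tool down, fingers leaning deg towards heading a
    return cv2.Rodrigues(-np.array([-np.sin(a),np.cos(a),0])*np.radians(deg))[0]@down(a+np.pi)
def at(g,R): return np.asarray(g)-HZ*R[:,2]
E
python3 - <<'E'
from h import *
o,f,lat,a=frame("r");pin=np.array([.563,.0125,.195])
ik=lambda g,R:r.inverse_kinematics(at(g,R),R)
for d in (-10,-20,-30,-40,-50):
  for z in(.195,.26): 
    q=ik(pin+[0,0,z-.195],tilt(0,d));print("pin",d,z,None if q is None else q.round(2))
gp=o+f*(.082-.185)+[0,0,.046]
for d in (50,60,70,80):
    q=ik(gp,tilt(a,d));print("rest",d,None if q is None else q.round(2))
E
```

```text
pin -10 0.195 [0.02 0.28 0.28 1.74 0.   0.02]
pin -10 0.26 [0.02 0.3  0.43 1.88 0.   0.02]
pin -20 0.195 [0.02 0.46 0.47 1.93 0.01 0.02]
pin -20 0.26 [0.02 0.49 0.64 2.07 0.01 0.02]
pin -30 0.195 [0.02 0.64 0.67 2.13 0.01 0.02]
pin -30 0.26 [0.02 0.68 0.86 2.28 0.01 0.02]
pin -40 0.195 None
pin -40 0.26 None
pin -50 0.195 None
pin -50 0.26 None
rest 50 [-0.67 -0.71 -1.1   0.38  0.38 -0.34]
rest 60 None
rest 70 None
rest 80 None
```

```bash
cat >> h.py <<'E'
D0=-28.; S=.186
def pinpose(F,phi,a,d=None):  # TCP pose holding the pin: foot F, elevation phi (deg), tool tilt d
    R=tilt(a,D0+90-phi if d is None else d);p=np.radians(phi)
    u=np.array([-np.cos(a)*np.cos(p),-np.sin(a)*np.cos(p),np.sin(p)]);return at(np.asarray(F)+u*S,R),R
def info(t=""):
    s=r.read_state();print(t,"t",s["time_s"],"w",round(s["gripper_width"],4),"gf",round(s["gripper_force"],1),"F",s["force"].round(1),"p",s["position"].round(4));return s
E
python3 - <<'E'
from h import *
o,f,lat,a=frame("r");pf=np.array([.5635,.0125,.010])
for phi,F in ((90,pf+[0,0,.06]),(60,o+f*.04+[0,0,.1]),(30,o+f*.07+[0,0,.07]),(14,o+f*.077+[0,0,.06]),(12,o+f*.077+[0,0,.05])):
    p,R=pinpose(F,phi,a);q=r.inverse_kinematics(p,R);print(phi,None if q is None else q.round(2))
p,R=pinpose(pf,90,a)
r.move_to(p-.10*R[:,2],R);r.line_to(p,R);info("at")
r.grip(0.0);info("grip")
r.line_to(p+[0,0,.065],R,rate=.12);info("lift")
cv2.imwrite("pics/lift.png",np.vstack([cv2.resize(snapshot("wrist")[:,:,::-1],(400,300)),snapshot("scene")[100:400,150:550,::-1]]))
E
```

```text
90 [-0.01  0.63  0.79  2.22  0.07  0.14]
60 [-0.46  0.08  0.19  1.65  0.01 -0.29]
30 [-0.58 -0.5  -0.6   0.95  0.21 -0.35]
14 [-0.66 -0.75 -0.98  0.57  0.36 -0.34]
12 [-0.68 -0.77 -1.04  0.5   0.38 -0.34]Traceback (most recent call last):
  File "<stdin>", line 6, in <module>
bench.MotionError: the arm cannot take that pose within its joint ranges
```

```bash
python3 - <<'E'
from h import *
o,f,lat,a=frame("r");pf=np.array([.5635,.0125,.010])
p,R=pinpose(pf,90,a);R1=tilt(a,-15)
r.move_to(at([.52,.0,.31],R1),R1)
r.move_to(p+[0,0,.062],R);r.line_to(p,R);info("at")
r.grip(0.0);info("grip")
r.line_to(p+[0,0,.062],R,rate=.12);info("lift")
cv2.imwrite("pics/lift.png",np.vstack([cv2.resize(snapshot("wrist")[:,:,::-1],(400,300)),snapshot("scene")[100:400,150:550,::-1]]))
E
```

```text
at t 8.15 w 0.0853 gf 0.0 F [0.1 0.  0.3] p [ 6.342e-01 -2.000e-04  3.354e-01]
grip t 8.775 w 0.0185 gf 58.5 F [-0.4 -0.8  3.2] p [ 0.635  -0.      0.3329]
lift t 9.4417 w 0.0185 gf 58.6 F [ 0.1  0.4 -2.6] p [6.353e-01 1.000e-04 3.936e-01]
```

View pics/lift.png

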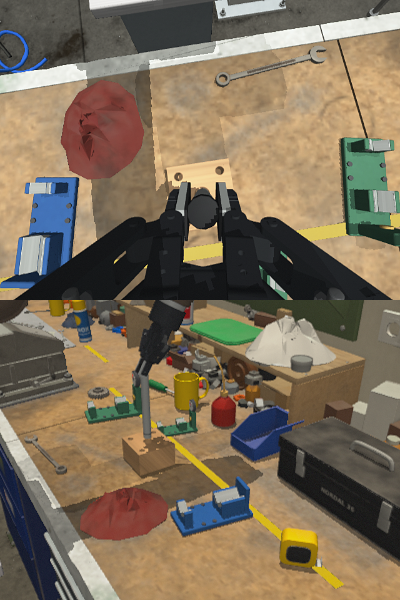

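The pin is held upright and clear of the stand: scene crop (148,435) shows its foot above the block. Now I'll carry it, tip it and set the foot in the V-rest.

```bash
python3 - <<'E'
from h import *
o,f,lat,a=frame("r")
def go(F,phi,rate=.2,d=None):
    p,R=pinpose(F,phi,a,d);r.line_to(p,R,rate=rate)
go(np.array([.545,-.10,.085]),80)
go(o+f*.03+[0,0,.12],60)
go(o+f*.055+[0,0,.10],35)
go(o+f*.070+[0,0,.075],12,.12)
b=info("over")["force"]
cv2.imwrite("pics/over.png",np.vstack([cv2.resize(snapshot("wrist")[:,:,::-1],(400,300)),snapshot("scene")[150:450,200:600,::-1]]))
F=np.array([.070,.0,.062])
while F[2]>.040:
    F[2]-=.002;go(o+f*F[0]+[0,0,F[2]],12,.05);df=r.read_state()["force"]-b
    if df[2]>3:break
info(f"down {F}")
E
```

```text
over t 13.5167 w 0.0185 gf 58.8 F [-0.6  0.1 -2.6] p [ 0.3291 -0.215   0.214 ]
down [0.07  0.    0.042] t 16.3167 w 0.0185 gf 58.9 F [ 0.6 -1.8  0.4] p [ 0.3289 -0.2149  0.1805]
```

View pics/over.png

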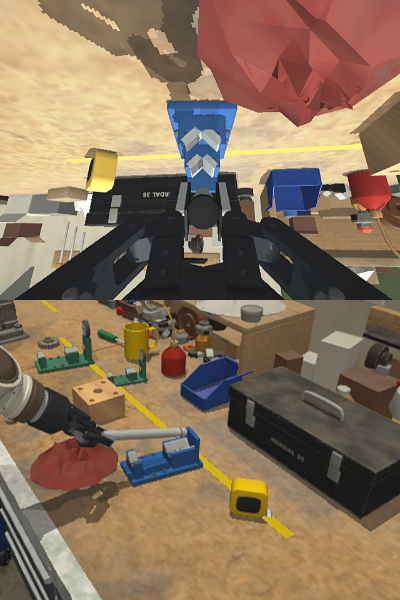

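The foot is inside the V, about 15 mm short of the stop, with the pin at 12° (scene crop (185,435)). Next I'll slide it to the stop, then swing it down while watching the forces. The rag is near the gripper.

```bash
python3 - <<'E'
from h import *
o,f,lat,a=frame("r")
def go(F,phi,rate=.2,d=None):
    p,R=pinpose(F,phi,a,d);r.line_to(p,R,rate=rate)
fo=lambda:r.read_state()["force"]
b=fo();x=.070;z=.043
while x<.092:
    x+=.002;go(o+f*x+[0,0,z],12,.05);df=fo()-b
    if df@f<-8:break
info(f"slid x={x:.3f} axial {df@f:.1f}")
x-=.001
for phi in range(10,-3,-2):
    go(o+f*(x+.002*(12-phi)/12)+[0,0,z+.003*(12-phi)/12],phi,.06,50);F=fo();print(phi,F.round(1),round((F-b)@f,1))
    if F[2]>22:break
info("end")
cv2.imwrite("pics/laid.png",np.vstack([cv2.resize(snapshot("wrist")[:,:,::-1],(400,300)),snapshot("scene")[200:400,250:517,::-1].repeat(1,0)[:, :].copy() if 0 else cv2.resize(snapshot("scene")[250:400,270:470,::-1],(400,300))]))
E
```

```text
slid x=0.084 axial -21.8 t 18.0667 w 0.019 gf 61.1 F [-20.7   2.8   4.4] p [ 0.3418 -0.217   0.1798]
10 [-8.5 -0.4  2.5] -9.2
8 [-5.4 -0.3  1.6] -6.2
6 [-2.2 -0.4  0.7] -3.0
4 [-2.2 -0.1  0.8] -3.0
2 [-2.7 -1.7  0.7] -3.2
0 [ 0.9 -1.6 -0.7] 0.3
-2 [-2.6 -4.1  8.5] -2.7
end t 19.8167 w 0.0184 gf 62.7 F [-2.6 -4.1  8.5] p [ 0.3407 -0.2176  0.1418]
```

View pics/laid.png

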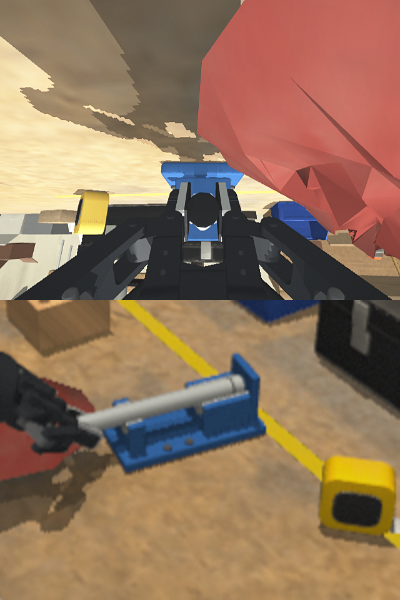

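The pin lies in both V's with its foot at the stop plate. I'll nudge, let go, rise and look from above, then regrasp at the middle.

```bash
python3 - <<'E'
from h import *
o,f,lat,a=frame("r")
s=r.read_state();r.line_to(s["position"]+f*.0015,rate=.05);info("nudge")
r.grip(.05);info("open")
r.line_to(r.read_state()["position"]+[0,0,.09]-f*.02,rate=.2)
R=down(a+np.pi);g=o+f*(.085-.100+.003)+[0,0,.046]
r.move_to(at(g+[0,0,.13],R),R);r.sleep(.1);im,st=shot("wrist","rest2");C=cam("wrist",st)
K,Rc,oo=C
for x in(.085,-.115):
    v=K@(Rc.T@(o+f*x+[0,0,.046]-oo));print(x,(v[:2]/v[2]).round(1))
cv2.imwrite("pics/rest2.png",im[:,:,::-1])
info("pre")
E
```

```text
nudge t 20.1667 w 0.0185 gf 65.5 F [-14.9   0.5   9.1] p [ 0.3422 -0.2181  0.1424]
open t 20.575 w 0.05 gf 0.0 F [-0.4  0.8  0.4] p [ 0.3422 -0.2177  0.1416]
0.085 [323.7 341. ]
-0.115 [323.2  89. ]
pre t 22.6417 w 0.0498 gf 0.0 F [ 0.2 -0.3  0.4] p [ 0.5432 -0.2523  0.3313]
```

View pics/rest2.png

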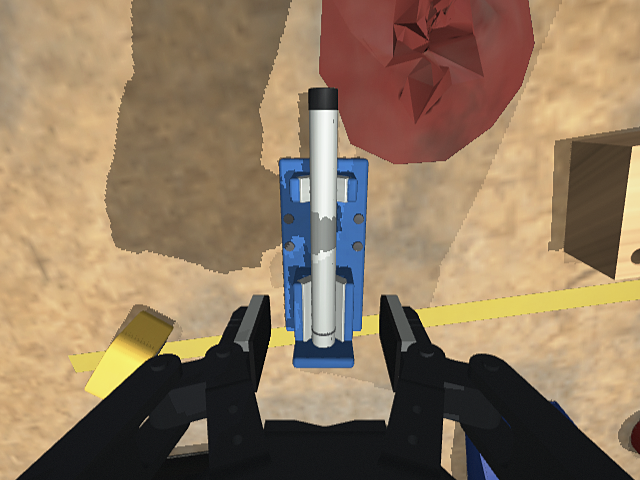

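The pin lies straight in the rest: black end at (323,90), foot at (323,343) against the stop, within a millimetre or so of prediction. That was the tenth picture, so from here I'll check by numbers.

```bash
python3 - <<'E'
from h import *
o,f,lat,a=frame("r");R=down(a+np.pi);g=o+f*(-.012)+[0,0,.046]
r.line_to(at(g,R),R,rate=.12);info("at")
r.grip(0.);info("grip")
r.line_to(at(g+[0,0,.12],R),R,rate=.12);info("lift")
o,f,lat,a=frame("g");R=down(a+np.pi);g=o+f*(-.012-.007)+[0,0,.046]
m=np.array([.52,.03,.20]);Rm=down(np.pi-.19)
r.line_to(at(m,Rm),Rm,rate=.25)
r.line_to(at(g+[0,0,.10],R),R,rate=.25)
r.line_to(at(g+[0,0,.012],R),R,rate=.1)
r.sleep(.2);b=info("above")["force"];z=.012
while z>-.004:
    z-=.0015;r.line_to(at(g+[0,0,z],R),R,rate=.04);r.sleep(.05);df=r.read_state()["force"]-b
    if df[2]>4:break
info(f"down z={z:.4f}")
E
```

```text
at t 23.875 w 0.05 gf 0.0 F [ 0.2 -0.   1.1] p [ 0.5442 -0.2524  0.2016]
grip t 24.2667 w 0.0184 gf 58.5 F [-2.1 -5.4  3.5] p [ 0.544  -0.2531  0.2017]
lift t 25.4167 w 0.0183 gf 58.6 F [ 0.2 -0.4 -3.3] p [ 0.5438 -0.2522  0.3197]
above t 29.2583 w 0.0184 gf 58.6 F [ 0.5  0.3 -2.2] p [0.5623 0.3137 0.2134]
down z=0.0000 t 31.6583 w 0.0186 gf 59.8 F [-4.4 -3.9 11.3] p [0.5622 0.3135 0.2024]
```

```bash
python3 - <<'E'
from h import *
o,f,lat,a=frame("g");R=down(a+np.pi);g=o+f*(-.019)+[0,0,.046]
r.line_to(at(g+[0,0,.0006],R),R,rate=.03);r.sleep(.1);b=info("eased")["force"];x=0
while x<.014:
    x+=.001;r.line_to(at(g+f*x+[0,0,.0006],R),R,rate=.03);r.sleep(.05);s=r.read_state();df=s["force"]-b;print(round(x*1e3),s["force"].round(1),round(df@f,1),"lat",round(df@lat,1))
    if df@f<-18:break
info("slid")
E
```

```text
eased t 32.0083 w 0.0183 gf 59.3 F [-3.6 -2.3  7.9] p [0.5622 0.3135 0.2024]
1 [-4.8 -4.3  7.6] -0.8 lat -2.3
2 [-5.7 -4.3  7.9] -1.7 lat -2.4
3 [-8.4 -4.7  7.4] -4.1 lat -3.4
4 [-8.9 -4.5  8.5] -4.7 lat -3.3
5 [-9.3 -5.   8.3] -5.0 lat -3.9
6 [-10.2  -4.3   8. ] -6.0 lat -3.3
7 [-10.6  -5.3   8.3] -6.3 lat -4.4
8 [-9.4 -4.3  8.2] -5.3 lat -3.2
9 [-13.   -4.9   9.3] -8.7 lat -4.5
10 [-18.8  -3.5  11.1] -14.6 lat -4.3
11 [-22.6  -2.   14.3] -18.6 lat -3.6
slid t 35.3083 w 0.0181 gf 60.3 F [-22.6  -2.   14.3] p [0.5703 0.3113 0.2016]
```

```bash
python3 - <<'E'
from h import *
o,f,lat,a=frame("g");R=down(a+np.pi)
r.grip(.05);info("open");r.sleep(.2)
p=r.read_state()["position"];r.line_to(p+[0,0,.13],rate=.2);r.grip(0.)
r.sleep(.1);im,st=shot("wrist","g2");K,Rc,oo=C=cam("wrist",st)
for x in(.085,-.115):
    v=K@(Rc.T@(o+f*x+[0,0,.046]-oo));print(x,(v[:2]/v[2]).round(1))
m=(im.max(2)<45).astype(np.uint8);k,lab,s,c=cv2.connectedComponentsWithStats(m[:200])
print([(s[i].tolist(),c[i].round(1).tolist()) for i in range(1,k) if s[i][4]>150])
E=o+f*(-.150)+[0,0,.054]
r.line_to(at(E+[0,0,.10],R),R,rate=.25);r.line_to(at(E,R),R,rate=.15);r.sleep(.15);b=info("behind")["force"];x=.010
r.line_to(at(E+f*x,R),R,rate=.05)
while x<.040:
    x+=.001;r.line_to(at(E+f*x,R),R,rate=.03);r.sleep(.04);s=r.read_state();d=(s["force"]-b)@f
    if d<-1: print(round(-150+x*1e3),round(d,1),((s["position"]-o)@f*1e3).round(1))
    if d<-9:break
info("pushed")
r.line_to(at(E+f*(x-.02),R),R,rate=.1);r.line_to(at(E+f*(x-.02)+[0,0,.13],R),R,rate=.2)
g=o+f*(-.012)+[0,0,.19];r.move_to(at(g,R),R);r.sleep(.15);im,st=shot("wrist","g3");K,Rc,oo=C=cam("wrist",st)
for y in(.085,-.115):
    v=K@(Rc.T@(o+f*y+[0,0,.046]-oo));print(y,(v[:2]/v[2]).round(1))
m=(im.max(2)<45).astype(np.uint8);k,lab,s,c=cv2.connectedComponentsWithStats(m[:260])
for i in range(1,k):
    if s[i][4]>120: print(s[i].tolist(),c[i].round(1),((plane(C,c[i],.046)-o)@f*1e3).round(1),((plane(C,c[i],.046)-o)@lat*1e3).round(1))
info("end")
E
```

```text
open t 35.7167 w 0.0501 gf 0.0 F [ 0.4  0.5 -0.3] p [0.5731 0.3113 0.2012]
0.085 [323.5 336.5]
-0.115 [323.   81.8]
[([607, 0, 12, 175, 932], [610.7, 78.9]), ([636, 0, 4, 146, 476], [637.8, 76.0]), ([328, 79, 12, 23, 166], [334.9, 91.3]), ([310, 80, 15, 22, 233], [315.0, 90.4])]
behind t 39.0917 w 0.0002 gf 0.0 F [ 0.3 -1.3 -0.2] p [0.4343 0.3406 0.2099]
-135 -1.1 -135.0
-133 -1.9 -133.0
-126 -4.3 -126.2
-125 -10.5 -125.9
pushed t 43.8167 w -0.0 gf 4.8 F [-9.8  1.5  2.9] p [0.4575 0.3354 0.2086]
0.085 [323.3 332.7]
-0.115 [323.1  91.5]
[0, 0, 33, 29, 135] [ 8.4 12.7] -163.4 -209.6
[592, 0, 12, 178, 842] [596.1  80. ] -122.6 192.2
[620, 0, 20, 160, 2954] [630.1  76.8] -124.6 215.4
[310, 74, 29, 37, 369] [323.9  99.4] -109.8 0.6
end t 45.7583 w 0.0 gf 0.0 F [-1.5  0.5  0.4] p [0.5682 0.3126 0.3447]
```

```bash
python3 -c "
from bench import r
print(r.job_done())"
```

```text
the job is handed in; nothing more can be done
None
```

The job is handed in: the pin was laid in the V-rest and released, then moved to the green length gauge. A final push on its black end met solid resistance at the expected position, so its foot is home on the anvil. It took about 46 s, and the gear and tape were left alone.

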